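# Film all four sides of an amplifier on a photo turntable

### The job

Press the record button to start filming, then turn the photo turntable, which has upright pegs to push, so that the phone on its arm sees the headphone amplifier squarely from each side in this order: first the front end with the knob, then the long side that is on the right as one looks at that front, then the rear end, and last the other long side. At each view take the hand off the turntable and let it stand still for a second; never touch the amplifier itself. Leave it on the turntable with the last side facing the phone, and do not shift the mouse or the earbud case.

Things in the scene. Friction and masses are not known exactly. Their poses are not given: they have to be found in the camera images.
- turntable: Fixed photo turntable; origin on its turning axis at desk height. White platter, 240 mm diameter, top 29 mm up, turns endlessly with light friction; six upright pegs near its rim. A grey phone (150 mm wide, landscape, 50 to 122 mm up) stands on a fixed arm along this body's own +x, 208 mm from the axis, lens towards the axis; the arm ends at 245 mm.
- post (a point): Tip of one of the six platter pegs, 65 mm above the desk. Pegs: 14 mm diameter, 36 mm tall above the platter top, on a circle of 105 mm radius round the turning axis, 60 degrees apart, all alike; this one turns with the platter.
- lens (a point): Centre of the phone's lens module, on the phone's face that looks at the platter, 204 mm from the turning axis and 102 mm above the desk; fixed to the turntable's base.
- amp: Headphone amplifier, a flat black box 113 x 48 x 33 mm, lying loose near the middle of the platter. Origin: centre of its underside; x along its 113 mm length. The front end with the round volume knob and socket faces its own -x, the rear end +x; the long side to the right as one looks at the front is its own -y side, the other long side is +y.
- rec_button_top (a point): Centre of the top of the grey record push button (40 mm diameter) in a black housing on the desk right of the turntable, pressed straight down; travel 6 mm, about 4 N when fully down.
- rec_button (a joint): Travel of the record button: 0 released, 0.006 m fully pressed (it springs back).
- mouse: Black computer mouse, 120 x 59 x 39 mm, loose on the desk near the front edge; origin at the centre of its underside. A bystander.
- earbud_case: Closed light grey earbud case, 47 x 58 x 25 mm, loose on the desk beyond the button; origin at the centre of its underside. A bystander.
Mind the look-alikes: they are no part of the job. Leave any green look-alike of the part that bears rec_button_top alone. What is shaped like the amp but pink is not meant.

How it is judged (in metres and radians):
On the way, in this order (a step that is already met when the one before it is completed fails the run):
1. press the record button (value of joint rec_button above 0.004 m), for 0.02 s.
2. the front end with the knob faces the lens (within 38 mm of its centre line), still, hand off the turntable, 0.7 s (x of lens in the frame of amp below -0.12 m and y of lens in the frame of amp between -0.038 and 0.038 m and angular speed of amp below 0.15 rad/s and contact force between each of the fingers, the arm and turntable below 0.1 N), for 0.7 s.
3. the long side right of the front faces the lens (within 38 mm of its centre line), still, hand off the turntable, 0.7 s (y of lens in the frame of amp below -0.12 m and x of lens in the frame of amp between -0.038 and 0.038 m and angular speed of amp below 0.15 rad/s and contact force between each of the fingers, the arm and turntable below 0.1 N), for 0.7 s.
4. the rear end faces the lens (within 38 mm of its centre line), still, hand off the turntable, 0.7 s (x of lens in the frame of amp above 0.12 m and y of lens in the frame of amp between -0.038 and 0.038 m and angular speed of amp below 0.15 rad/s and contact force between each of the fingers, the arm and turntable below 0.1 N), for 0.7 s.
5. the other long side faces the lens (within 38 mm of its centre line), still, hand off the turntable, 0.7 s (y of lens in the frame of amp above 0.12 m and x of lens in the frame of amp between -0.038 and 0.038 m and angular speed of amp below 0.15 rad/s and contact force between each of the fingers, the arm and turntable below 0.1 N), for 0.7 s.
At the end, for the whole second after the job is handed in: The amplifier lies upright and still on the platter, its origin within 30 mm of the turning axis, its last long side (+y) square to the lens (lens within 38 mm of that side's centre line, about 11 degrees), and the record button is released (y of lens in the frame of amp above 0.12 m and x of lens in the frame of amp between -0.038 and 0.038 m and angular speed of amp below 0.1 rad/s and linear speed of amp below 0.02 m/s and horizontal distance between amp and turntable below 0.03 m and angle between amp's own z axis and vertical below 0.1 rad and height (world z) of amp between 0.02 and 0.04 m and value of joint rec_button below 0.002 m); the robot touches nothing.
It fails at once if the robot touches the amplifier (contact force between any of the fingers, the arm and amp above 0.5 N).
It fails at once if the mouse is shifted by more than 20 mm (distance of mouse from where it was at the start of the episode above 0.02 m).
It fails at once if the earbud case is shifted by more than 20 mm (distance of earbud_case from where it was at the start of the episode above 0.02 m).
It also fails if it takes over 72 s, if anything falls off the work surface, if the arm or the gripper's body presses on something with over 40 N, if the wrist force passes 120 N, or if a joint passes its speed limit or range.

### The arm

A 6-joint arm with a two-finger parallel gripper is mounted at the origin on a cart in front of the work surface, level with it; the furniture and walls round the work are solid. World frame = base frame: x ahead of the robot, y to its left, z up, the work surface at z = 0. Lengths are in m, angles in degrees, forces in N, time in s.
With the tool pointing down it reaches from about 0.3 to 0.75 m from the base axis. Payload 8.5 kg.
Tool frame: the origin (TCP) lies midway between the tips of the shut fingers; the grasp point (between the pads) lies grasp_offset behind it (grasp_offset is the distance from the TCP to the grasp point, in m); z points along the fingers, y is the line along which they close (so a half turn about z gives the same grasp; the last joint's range is limited). The gripper opens to 85 mm and grips with 20 to 120 N. Pads are 22 mm wide; open, the fingers measure 114 mm over their backs; the gripper's body (76 mm by 85 mm) begins 54 mm behind the grasp point. The pads swing forward as they close: fully open they stand 13 mm farther back than shut.
Start: joints at [-75.476, 21.807, 74.336, -0, 83.858, -12.336], TCP at [0.248, -0.491, 0.208] pointing down, gripper open.
Joint ranges: [-178.18, 178.18], [-50.72, 133.34], [12.68, 142.11], [-81.47, 261.47], [9.98, 163.14], [-165.26, 165.26]. Speed limits (degrees/s): [136.94, 136.94, 180, 180, 180, 180].

### API

Orientations are given as a 3x3 rotation matrix whose columns are the frame's x, y, z axes.
In Python, from rig import observe, get_image, camera_params, close_job, grasp_offset gives the robot as it stands.
- The arm moves only by the shell command python3 -m handwheel 'ROWS' [OPENING] [FORCE]. ROWS is JSON, a list of rows, each a list of 2 entries, a list of its own where there are three numbers: the shift along the tool's x, y, z as a fraction of full scale, then the turn, a rotation vector about the tool's x, y, z as a fraction of full scale. In form: [[[dx, dy, dz], [ax, ay, az]], ...]. A call has 1 to 10 rows; each row is the pose to reach, as a shift and turn from the pose commanded when the call began, along the tool's axes at that moment, turning the shorter way round; what a row does not reach only later rows make up. Full scale, the value 1, is 0.5 m for a shift and pi rad for a turn. A row lasts 1/10 s, in which the tool goes at most 50 mm and 8.59 degrees, less where a joint would pass 70% of its speed; a pose out of reach is approached as far as the arm can. A call with a number of a shift or a turn outside -1 to 1 is refused whole. A call with a gripper value outside its range is refused whole. OPENING is the opening, from 0 (shut) to 1 (fully open), set as the call begins (- or left out, the last holds). The fingers move at their own pace and stop on an object; FORCE is the grip in N (left out, the last holds). Time passes only in rows, so rows that repeat a pose let the fingers close. It gives the time, the measured TCP pose, the force, the opening and the grip force at its end, in the units of the state.
- observe(): the state, without advancing time (a new reading comes with each control period).
- get_image(name): name is "scene" or "top" or "wrist"; returns (picture, depth): 400x640x3 uint8, red, green, blue; 400x640 float32, m along the optical axis (not along the pixel's ray), 0 where there is no reading.
- camera_params(name): a dict with "K" (3x3 intrinsics, pixels), "R" (3x3) and "t" (3): a world point X has camera coordinates R X + t. Camera axes: x right, y down, z forward; pixel columns grow to the right and rows downward; lengths in m; the calibration is good to about 2 mm. The wrist camera is an equidistant fisheye: a pixel r from the principal point sees the ray r / f radians off the axis. A picture is of the moment at which its call begins: read the wrist's pose just before it. camera_params takes no time and is no camera call; for the wrist camera it gives the pose at the moment of the call.
- close_job(): hands the job in; it is judged then, once.
The state is a dict: "time_s": time; "q": joint angles; "qvel": joint speeds; "joint_efforts": joint torques, N m; "position": TCP position; "tool_rot": TCP orientation; "ft_force": force on the tool from outside, world axes, zero at the start; "wrist_torque": the same for the moment, N m; "grip_width": finger opening in m; "gripper_force": force on a finger pad.
Only numpy, scipy, OpenCV 4.12 (cv2) and the standard library are available. Lean on these libraries where they do the work, as an engineer would, in place of code of your own. Each camera call takes 0.05 s, during which the arm holds its last target. There are 200 camera calls.

## Working session

There is one attempt and no reset: what is moved stays moved. The work goes in short steps, Python scripts to look and compute and a shell command to move; the robot and the scene stay as the last step left them, time stands still between calls to the robot, and variables do not carry over. Pictures are saved under pics/ and viewed, at most 10 in all, crops included, and the job is handed in when it is done.

```bash
ls; mkdir -p pics
cat > h.py <<'E'
import numpy as np, cv2
from rig import observe, get_image, camera_params, close_job, grasp_offset
def save(n,img): cv2.imwrite('pics/%s.png'%n, img[:,:,::-1])
def ray(cam,u,v,z):
    p=camera_params(cam);K,R,t=map(np.array,(p['K'],p['R'],p['t']))
    d=R.T@np.linalg.solve(K,np.array([u,v,1.]));c=-R.T@t
    return c+d*(z-c[2])/d[2]
def cloud(cam,dep):
    p=camera_params(cam);K,R,t=map(np.array,(p['K'],p['R'],p['t']))
    v,u=np.mgrid[:dep.shape[0],:dep.shape[1]]
    P=np.stack([(u-K[0,2])/K[0,0]*dep,(v-K[1,2])/K[1,1]*dep,dep],-1)
    return (P-t)@R
E
python3 - <<'E'
from h import *
np.set_printoptions(precision=4,suppress=True)
a,da=get_image('top');b,db=get_image('scene')
save('top0',a);save('scene0',b)
np.savez('v0.npz',a=a,da=da,b=b,db=db)
o=observe();print(o['time_s'],o['position'],o['tool_rot'],grasp_offset,o['grip_width'])
for c in('top','scene'):
    p=camera_params(c);print(c,p['K'],-np.array(p['R']).T@p['t'])
E
```

```text
pics
0.1 [ 0.2484 -0.4904  0.2071] [[ 0.8921  0.4519 -0.0003]
 [ 0.4519 -0.8921  0.0012]
 [ 0.0003 -0.0012 -1.    ]] 0.0187 0.08546061772560468
top [[394.1242   0.     321.9186]
 [  0.     394.1242 196.2092]
 [  0.       0.       1.    ]] [ 0.4561 -0.1406  1.0566]
scene [[481.3872   0.     315.522 ]
 [  0.     481.3872 198.5663]
 [  0.       0.       1.    ]] [-0.4265  0.3686  0.8225]
```

View pics/top0.png

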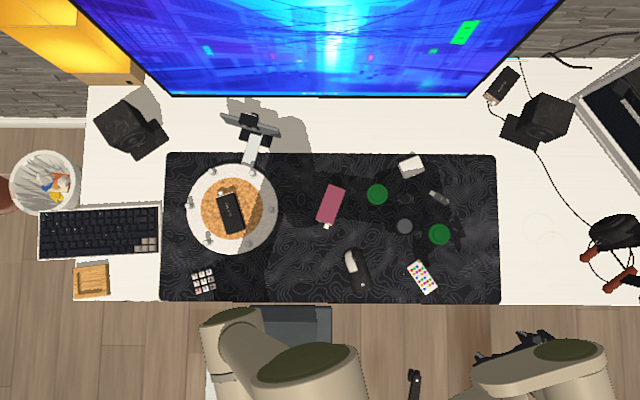

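View pics/scene0.png

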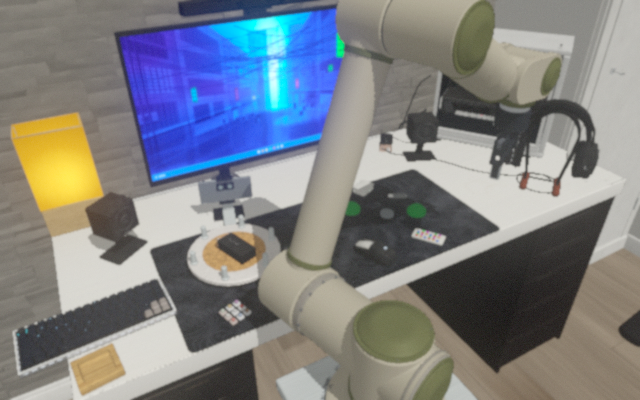

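The top view shows the platter at about (232,208), the phone at (252,128), the grey button at (405,226) between two green decoys, the black amp on the platter at (231,212) and the mouse at (357,268). I'll zoom in on the amp and measure.

Run:
```python
from h import *
np.set_printoptions(precision=4,suppress=True)
d=np.load('v0.npz');a,da=d['a'],d['da']
P=cloud('top',da)
cv2.imwrite('pics/crop0.png',cv2.resize(a[100:260,165:300,::-1],None,fx=3.7,fy=3.7,interpolation=cv2.INTER_CUBIC))
# platter: points with z in .02..04, near
r=P[100:270,160:310].reshape(-1,3);
m=(r[:,2]>.022)&(r[:,2]<.036);q=r[m]
c=np.array([.42,.095])
near=q[np.hypot(*(q[:,:2]-c).T)<.14]
h=cv2.convexHull((near[:,:2]*1000).astype(np.float32))
print('platter circle',cv2.minEnclosingCircle(h),'ellipse',cv2.fitEllipse(h),np.median(near[:,2]))
# pegs: above 0.045 between r .09 and .125
m=(P[...,2]>.05)&(P[...,2]<.08)&(np.hypot(P[...,0]-c[0],P[...,1]-c[1])<.13)
n,l,s,ce=cv2.connectedComponentsWithStats(m.astype(np.uint8))
for i in range(1,n):
    p=P[l==i];print('hi',s[i,4],ce[i],p.mean(0),np.degrees(np.arctan2(*(p.mean(0)[:2]-c)[::-1])))
# phone
m=(P[...,2]>.05)&(P[...,2]<.2)&(P[...,0]>.55)&(P[...,0]<.75)&(P[...,1]>-.05)&(P[...,1]<.25)
print('phone',m.sum(),P[m].min(0),P[m].max(0))
R=cv2.minAreaRect((P[m][:,:2]*1000).astype(np.float32));print(R)
# amp top
m=(np.abs(P[...,2]-.062)<.008)&(np.hypot(P[...,0]-c[0],P[...,1]-c[1])<.085)
print('amp',m.sum(),cv2.minAreaRect((P[m][:,:2]*1000).astype(np.float32)),np.median(P[m],0))
for nm,u,v in(('btn',405,226),('mouse',357,268),('ear',411,166),('g1',377,194),('g2',439,234)):
    print(nm,P[v,u],P[v-6:v+7,u-6:u+7,2].max())
```

```text
platter circle ((498.45904541015625, 97.64216613769531), 113.49089813232422) ellipse ((488.5233459472656, 97.65800476074219), (140.54945373535156, 218.5406951904297), 2.0690689086914062) 0.030334416765571737
hi 623 [230.2793 216.7705] [0.5103 0.0935 0.0628] -0.944253461463917
hi 33 [205.2424 242.4242] [0.4454 0.1541 0.0628] 66.70693702087574
hi 28 [246.6786 244.    ] [0.4424 0.0499 0.0639] -63.54818775497236
phone 790 [ 0.55   -0.0282  0.05  ] [0.75   0.1533 0.1345]
((660.4512939453125, 85.53068542480469), (124.27920532226562, 230.3139190673828), 56.48673629760742)
amp 311 ((471.5375671386719, 102.70655822753906), (118.65740203857422, 66.63894653320312), 89.13444519042969) [0.4846 0.0901 0.0632]
btn [ 0.4922 -0.3553  0.022 ] 1.0565942314815628
mouse [ 0.3837 -0.2282  0.0374] 0.04326245850942186
ear [ 0.6511 -0.3729  0.025 ] 0.03070960329444244
g1 [ 0.5755 -0.2821  0.0256] 0.02896897747828515
g2 [ 0.472  -0.443   0.0244] 1.0565942314815628
```

View pics/crop0.png

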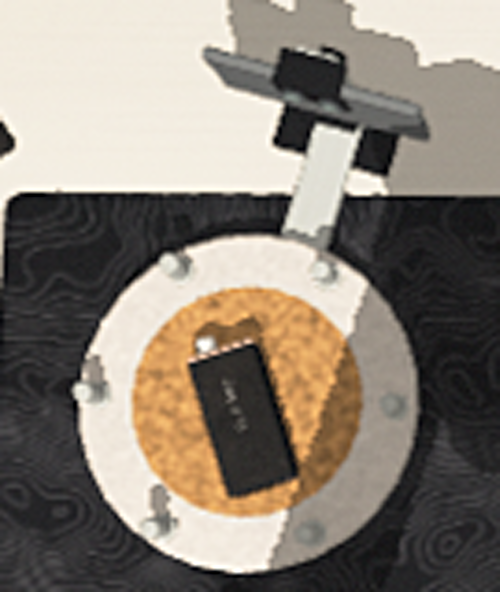

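The crop shows the knob end of the amp at the top left (crop (205,345)) and the phone at the upper right. The camera is tilted, so I'll redo the measurements with the right centre.

```bash
cat > meas.py <<'E'
from h import *
np.set_printoptions(precision=4,suppress=True)
def ax(P): # phone thin axis etc
    return cv2.minAreaRect((P[:,:2]*1000).astype(np.float32))
def amp(a,da,c,cam='top'):
    P=cloud(cam,da)
    g=a.astype(int).max(2)
    near=np.hypot(P[...,0]-c[0],P[...,1]-c[1])<.085
    m=(np.abs(P[...,2]-.062)<.006)&near
    m=cv2.morphologyEx((m&(g<75)).astype(np.uint8),cv2.MORPH_CLOSE,np.ones((3,3)))
    n,l,s,ce=cv2.connectedComponentsWithStats(m); i=1+np.argmax(s[1:,4])
    ct=max(cv2.findContours((l==i).astype(np.uint8),0,2)[0],key=cv2.contourArea)
    pts=np.array([ray(cam,u,v,.062) for u,v in ct[:,0]])
    R=cv2.minAreaRect((pts[:,:2]*1000).astype(np.float32))
    b=cv2.boxPoints(R); e=b[1]-b[0]; f=b[2]-b[1]; L=e if np.hypot(*e)>np.hypot(*f) else f
    return R, np.degrees(np.arctan2(L[1],L[0]))%180
def pegs(da,c,cam='top'):
    P=cloud(cam,da)
    r=np.hypot(P[...,0]-c[0],P[...,1]-c[1])
    m=(P[...,2]>.045)&(P[...,2]<.08)&(r<.13)&(r>.085)
    n,l,s,ce=cv2.connectedComponentsWithStats(m.astype(np.uint8),connectivity=8)
    return [(s[i,4],ce[i].round(1),P[l==i].mean(0)[:2],round(np.degrees(np.arctan2(*(P[l==i].mean(0)[:2]-c)[::-1])),1)) for i in range(1,n) if s[i,4]>3]
E
python3 - <<'E'
from meas import *
d=np.load('v0.npz');a,da=d['a'],d['da'];P=cloud('top',da)
c=np.array([.53,.097])
for k in range(3):
    m=(P[...,2]>.02)&(P[...,2]<.04)&(np.hypot(P[...,0]-c[0],P[...,1]-c[1])<.128)&(a.min(2)>60)
    (x,y),r=cv2.minEnclosingCircle((P[m][:,:2]*1000).astype(np.float32));E=cv2.fitEllipse(cv2.convexHull((P[m][:,:2]*1000).astype(np.float32)));print((x,y),r,E)
    c=np.array(E[0])/1000
print(amp(a,da,c))
for p in pegs(da,c):print(*p)
m=(P[...,2]>.06)&(P[...,2]<.14)&(np.hypot(P[...,0]-c[0],P[...,1]-c[1])>.17)&(P[...,0]>.65)&(P[...,0]<.85)&(abs(P[...,1]-.05)<.15)
mm=m.copy();mm[:,:200]=0;mm[:,300:]=0
Q=P[mm];print('phone',len(Q),Q.mean(0),cv2.minAreaRect((Q[:,:2]*1000).astype(np.float32)))
top=Q[(Q[:,2]>.112)&(Q[:,2]<.126)];print('edge',len(top),top.mean(0),cv2.minAreaRect((top[:,:2]*1000).astype(np.float32)))
print('arm edges z~?',[P[v,248+0] for v in (150,155,160)])
g=a.astype(int)
sel=(np.ptp(g,axis=2)<25)&(g.mean(2)>60)&(g.mean(2)<140)
sel[:,:395]=0;sel[:,416:]=0;sel[:216]=0;sel[238:]=0
for z in(.03,.025):
  v,u=np.nonzero(sel);print('btn',u.mean(),v.mean(),sel.sum(),ray('top',u.mean(),v.mean(),z),np.median(P[sel],0))
for v in range(212,242,2):print(v,P[v,392:420:3,2].round(3))
E
```

```text
(534.8432006835938, 100.17527770996094) 120.08587646484375 ((534.554931640625, 100.08544158935547), (237.617919921875, 239.35411071777344), 148.97100830078125)
(534.8432006835938, 100.17527770996094) 120.08587646484375 ((534.554931640625, 100.08544158935547), (237.617919921875, 239.35411071777344), 148.97100830078125)
(534.8432006835938, 100.17527770996094) 120.08587646484375 ((534.554931640625, 100.08544158935547), (237.617919921875, 239.35411071777344), 148.97100830078125)
(((519.2264404296875, 94.83930969238281), (96.81436157226562, 45.88935089111328), 19.032085418701172), np.float32(19.032074))
33 [210.8 171.5] [0.6256 0.1474] 27.5
33 [251.5 173.1] [0.6225 0.0434] -32.8
34 [187.4 205.6] [0.5376 0.2032] 88.3
30 [269.8 209.2] [ 0.5303 -0.0059] -92.3
36 [205.5 242.5] [0.4452 0.1538] 149.0
31 [247. 244.] [0.4424 0.0494] -151.2
phone 997 [0.7586 0.0429 0.1175] ((759.5889282226562, 41.47352600097656), (243.34420776367188, 86.9876937866211), 89.98043823242188)
edge 287 [0.7569 0.0461 0.1222] ((758.9595336914062, 45.40484619140625), (85.81292724609375, 235.1761474609375), 0.1952445507049
[... 723 characters left out ...]
  0.021  0.023 -0.002  0.003  0.002]
224 [-0.001  0.013  0.023  0.024  0.026  0.025  0.024  0.015  0.001 -0.001]
226 [0.001 0.014 0.026 0.023 0.021 0.024 0.021 0.013 0.    0.003]
228 [-0.003  0.012  0.024  0.021  0.028  0.021  0.027  0.012  0.006  0.004]
230 [0.004 0.013 0.026 0.023 0.021 0.022 0.024 0.011 0.002 0.006]
232 [ 0.005  0.01   0.012  0.024  0.023  0.021  0.011  0.002  0.002 -0.001]
234 [ 0.002 -0.002  0.014  0.013  0.013  0.017  0.013  0.003 -0.002 -0.   ]
236 [-0.    -0.002  0.002  0.016  0.014  0.014 -0.003  0.004 -0.002  0.002]
238 [ 0.     0.004  0.001 -0.002 -0.001  0.001  0.001  0.     0.002  0.002]
240 [ 0.006  0.     0.003 -0.001  0.002  0.     0.003  0.     0.002  0.001]
```

Run:
```python
from meas import *
d=np.load('v0.npz');a,da=d['a'],d['da'];P=cloud('top',da);c=np.array([.5345,.1001])
for v in range(134,164,4):
    u=np.arange(235,275); ok=(P[v,u,2]<.03)&(a[v,u].min(1)>140)&(P[v,u,2]>.004)
    if v>151: ok&=a[v,u].min(1)>140
    if ok.sum()>3:
        q=np.median(P[v,u[ok]],0);print(v,ok.sum(),u[ok].mean(),q,np.degrees(np.arctan2(*(q[:2]-c)[::-1])))
for n,u,v in(('L',220.5,113.5),('R',281,134)): 
    q=ray('top',u,v,.12);print(n,q)
# grey phone pts
m=(P[...,2]>.06)&(P[...,2]<.126)&(np.hypot(P[...,0]-.75,P[...,1]-.05)<.1)&(a.min(2)>60)&(np.ptp(a.astype(int),axis=2)<30)
Q=P[m][:,:2];print(len(Q),Q.mean(0));w,V=np.linalg.eigh(np.cov(Q.T));print(np.sqrt(w),V)
# amp extents
R,_=amp(a,da,c);print(R)
sub=(a.max(2)<75)&(np.hypot(P[...,0]-c[0],P[...,1]-c[1])<.075)
v,u=np.nonzero(sub);X=np.array([ray('top',i,j,.062) for i,j in zip(u,v)])[:,:2]
print(cv2.minAreaRect((X*1000).astype(np.float32)))
```

```text
134 5 249.0 [0.7379 0.0569 0.0128] -11.997433614230019
138 14 253.78571428571428 [0.7272 0.0471 0.0116] -15.374940443600252
142 14 253.5 [0.7164 0.0495 0.0109] -15.53738073271073
146 15 253.4 [0.7051 0.0503 0.0116] -16.255171089731576
150 13 251.0 [0.6939 0.0555 0.012 ] -15.639268510535961
154 13 250.0 [0.6831 0.0582 0.0109] -15.75459528765471
158 12 248.5 [0.6721 0.0613 0.0107] -15.745802576223872
162 7 246.71428571428572 [0.661  0.0653 0.0115] -15.3760654622079
L [0.7597 0.1125 0.12  ]
R [ 0.7096 -0.0366  0.12  ]
508 [0.7446 0.0428]
[0.0205 0.0484] [[-0.9494  0.314 ]
 [ 0.314   0.9494]]
((519.2264404296875, 94.83930969238281), (96.81436157226562, 45.88935089111328), 19.032085418701172)
((519.8522338867188, 93.00482940673828), (96.82772064208984, 49.765869140625), 19.032085418701172)
```

```bash
python3 -m handwheel '[[[0.1,0,0.04],[0,0,0.04]],[[0.2,0,0.09],[0,0,0.08]],[[0.3,-0.01,0.13],[0,0,0.12]],[[0.4,-0.02,0.18],[0,0,0.149]],[[0.5,-0.025,0.22],[0,0,0.149]],[[0.559,-0.025,0.254],[0,0,0.149]],[[0.559,-0.025,0.254],[0,0,0.149]],[[0.559,-0.025,0.254],[0,0,0.149]],[[0.559,-0.025,0.254],[0,0,0.149]]]' 0
```

```text
time_s: 1.0
position: [0.4916, -0.354, 0.0811]
tool_rot: [[1.0, 0.0, 0.0], [0.0, -1.0, -0.001], [0.0, 0.001, -1.0]]
ft_force: [0.1, 0.1, -0.1]
grip_width: 0.0001
gripper_force: 0.0
```

```bash
python3 -m handwheel '[[[0,0,0.08],[0,0,0]],[[0,0,0.105],[0,0,0]],[[0,0,0.114],[0,0,0]],[[0,0,0.12],[0,0,0]],[[0,0,0.124],[0,0,0]],[[0,0,0.127],[0,0,0]],[[0,0,0.127],[0,0,0]]]'
```

```text
time_s: 1.7
position: [0.4923, -0.3534, 0.0176]
tool_rot: [[1.0, 0.001, 0.001], [0.001, -1.0, -0.001], [0.001, 0.001, -1.0]]
ft_force: [0.1, -1.3, -0.2]
grip_width: -0.0002
gripper_force: 0.0
```

```bash
python3 -m handwheel '[[[0,0,0.003],[0,0,0]],[[0,0,0.006],[0,0,0]],[[0,0,0.006],[0,0,0]]]'
python3 - <<'E'
from h import *
a,da=get_image('wrist');save('w1',a);print(observe()['position'],observe()['ft_force'])
E
```

```text
time_s: 2.0
position: [0.4921, -0.3531, 0.014]
tool_rot: [[1.0, 0.001, -0.0], [0.001, -1.0, 0.0], [-0.0, -0.0, -1.0]]
ft_force: [0.3, 0.7, 0.6]
grip_width: 0.0001
gripper_force: 0.0
[ 0.49217305 -0.35315661  0.01402365] [-0.53326691  0.16824955  0.40278559]
```

View pics/w1.png

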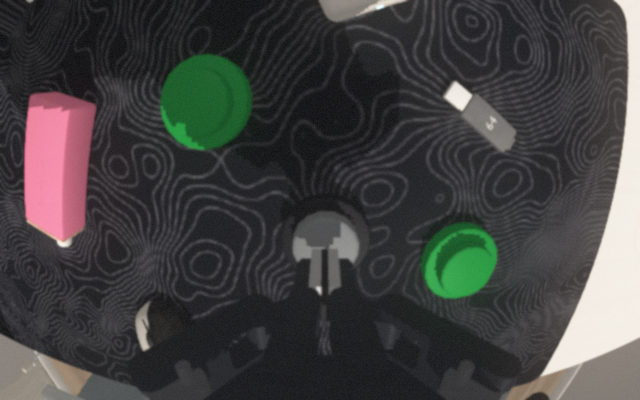

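The wrist view shows the shut fingertips (325,250) over the grey button, with no force felt yet. I'll go lower carefully.

```bash
python3 -m handwheel '[[[0,0,0.003],[0,0,0]],[[0,0,0.006],[0,0,0]],[[0,0,0.006],[0,0,0]]]'
python3 - <<'E'
from h import *
a,da=get_image('top');o=observe();print(o['ft_force'],o['joint_efforts'],o['position']);
P=cloud('top',da)
for v in range(216,238,2):print(v,P[v,392:420:2,2].round(3))
b=a[190:260,360:450,::-1];c,_=get_image('scene');b2=c[180:250,350:440,::-1]
cv2.imwrite('pics/c2.png',cv2.resize(np.hstack([b,b2]),None,fx=4.4,fy=4.4,interpolation=cv2.INTER_CUBIC))
E
```

```text
time_s: 2.35
position: [0.4921, -0.3531, 0.0109]
tool_rot: [[1.0, 0.001, -0.0], [0.001, -1.0, 0.0], [-0.0, -0.0, -1.0]]
ft_force: [0.5, 0.1, -0.0]
grip_width: 0.0001
gripper_force: 0.0
[1.00785217 0.23086713 0.20534209] [-1.89239516e-03 -5.40589464e+01 -1.77090544e+01 -1.54925469e-04
 -1.11127194e-02 -1.00530170e-05] [ 0.49213733 -0.35317067  0.01099704]
216 [0.271 0.305 0.338 0.367 0.372 0.367 0.368 0.365 0.365 0.365 0.325 0.325
 0.329 0.332]
218 [0.31  0.34  0.368 0.375 0.372 0.37  0.367 0.368 0.366 0.32  0.322 0.325
 0.326 0.328]
220 [0.343 0.371 0.375 0.375 0.374 0.372 0.371 0.371 0.313 0.318 0.319 0.324
 0.326 0.328]
222 [0.372 0.379 0.378 0.377 0.376 0.371 0.372 0.368 0.31  0.313 0.317 0.318
 0.326 0.325]
224 [0.38  0.38  0.378 0.377 0.377 0.371 0.372 0.299 0.307 0.312 0.313 0.317
 0.321 0.322]
226 [0.379 0.381 0.381 0.378 0.378 0.377 0.202 0.233 0.3   0.305 0.311 0.316
 0.318 0.322]
228 [0.383 0.381 0.379 0.378 0.38  0.372 0.371 0.227 0.25  0.296 0.307 0.312
 0.315 0.316]
230 [0.382 0.379 0.38  0.379 0.372 0.372 0.374 0.372 0.371 0.252 0.298 0.307
 0.309 0.315]
232 [0.382 0.381 0.381 0.37  0.373 0.376 0.375 0.375 0.373 0.374 0.251 0.299
 0.304 0.311]
234 [0.384 0.379 0.371 0.373 0.372 0.373 0.377 0.378 0.376 0.375 0.376 0.251
 0.299 0.306]
236 [0.381 0.37  0.372 0.373 0.371 0.376 0.378 0.378 0.378 0.378 0.378 0.371
 0.253 0.299]
```

View pics/c2.png

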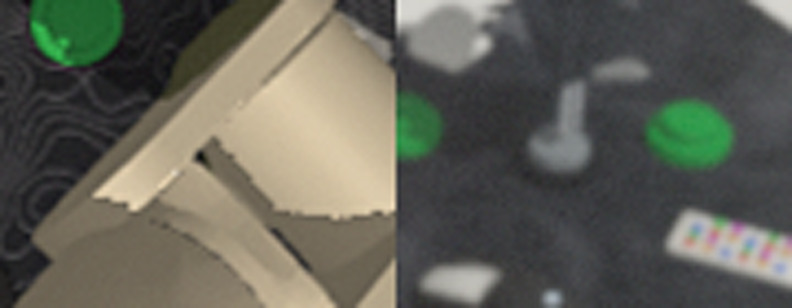

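Run:
```python
from h import *
np.set_printoptions(precision=3,suppress=True)
o=observe();X=np.array(o['position'])
c,dc=get_image('scene');P=cloud('scene',dc)
p=camera_params('scene');K,R,t=map(np.array,(p['K'],p['R'],p['t']))
for n,Y in(('tcp',X),('btn',[.492,-.353,.024])):
    y=K@(R@Y+t);print(n,y[:2]/y[2])
for v in range(196,226,2):print(v,[tuple(P[v,u].round(3)) for u in (383,386,389)])
w,dw=get_image('wrist');p=camera_params('wrist');K,R,t=map(np.array,(p['K'],p['R'],p['t']))
for n,Y in(('tcp',X),('btn',[.492,-.353,.024])):
    y=R@Y+t;th=np.arctan2(np.hypot(y[0],y[1]),y[2]);f=y[:2]/np.hypot(y[0],y[1])*th;print(n,K[:2,:2]@f+K[:2,2],y)
g=w.astype(int);m=(np.ptp(g,axis=2)<15)&(g.mean(2)>90);m[:,:280]=0;m[:,370:]=0;m[:190]=0;m[285:]=0
v,u=np.nonzero(m);print('grey ',u.min(),u.max(),v.min(),v.max())
for v in range(200,290,8):print(v,dw[v,300:352:6])
```

```text
tcp [386.373 214.422]
btn [386.654 210.831]
196 [(np.float64(0.479), np.float64(-0.326), np.float64(0.091)), (np.float64(0.481), np.float64(-0.337), np.float64(0.087)), (np.float64(0.478), np.float64(-0.346), np.float64(0.085))]
198 [(np.float64(0.478), np.float64(-0.325), np.float64(0.086)), (np.float64(0.482), np.float64(-0.339), np.float64(0.079)), (np.float64(0.48), np.float64(-0.348), np.float64(0.077))]
200 [(np.float64(0.495), np.float64(-0.339), np.float64(0.065)), (np.float64(0.483), np.float64(-0.341), np.float64(0.071)), (np.float64(0.481), np.float64(-0.349), np.float64(0.069))]
202 [(np.float64(0.496), np.float64(-0.34), np.float64(0.057)), (np.float64(-0.426), np.float64(0.369), np.float64(0.822)), (np.float64(0.477), np.float64(-0.347), np.float64(0.065))]
204 [(np.float64(0.495), np.float64(-0.34), np.float64(0.051)), (np.float64(0.483), np.float64(-0.342), np.float64(0.057)), (np.float64(0.478), np.float64(-0.349), np.float64(0.057))]
206 [(np.float64(0.494), np.float64(-0.34), np.float64(0.044)), (np.float64(0.483), np.float64(-0.342), np.float64(0.05)), (np.float64
[... 1838 characters left out ...]
178 0.176 0.175 0.175 0.176 0.18  0.187]
208 [0.177 0.176 0.176 0.176 0.176 0.176 0.176 0.176 0.176]
216 [0.177 0.177 0.178 0.174 0.172 0.173 0.175 0.177 0.178]
224 [0.176 0.171 0.17  0.17  0.168 0.169 0.169 0.17  0.174]
232 [0.171 0.17  0.17  0.171 0.169 0.169 0.17  0.17  0.169]
240 [0.171 0.171 0.171 0.171 0.172 0.171 0.172 0.171 0.172]
248 [0.174 0.174 0.155 0.173 0.172 0.173 0.155 0.173 0.173]
256 [0.174 0.176 0.148 0.148 0.147 0.148 0.148 0.    0.175]
264 [0.146 0.148 0.139 0.14  0.14  0.14  0.141 0.148 0.147]
272 [0.141 0.142 0.132 0.134 0.134 0.133 0.134 0.141 0.139]
280 [0.134 0.134 0.127 0.128 0.127 0.126 0.127 0.135 0.134]
288 [0.121 0.118 0.119 0.124 0.123 0.123 0.12  0.117 0.117]
```

Depth readings in both views put the real fingertips at z of about 0.036–0.04, above an unpressed button top at 0.023. That means the reported TCP sits about 26 mm beyond the tips. I'll go down by feel.

```bash
python3 -m handwheel '[[[0,0,0.01],[0,0,0]],[[0,0,0.018],[0,0,0]],[[0,0,0.024],[0,0,0]],[[0,0,0.024],[0,0,0]]]'
```

```text
time_s: 2.95
position: [0.492, -0.3531, -0.0015]
tool_rot: [[1.0, 0.001, -0.001], [0.001, -1.0, 0.001], [-0.001, -0.001, -1.0]]
ft_force: [0.6, -0.8, 0.4]
grip_width: 0.0002
gripper_force: 0.0
```

```bash
python3 -m handwheel '[[[0,0,0.006],[0,0,0]],[[0,0,0.012],[0,0,0]],[[0,0,0.012],[0,0,0]]]'; python3 -m handwheel '[[[0,0,0.003],[0,0,0]],[[0,0,0.006],[0,0,0]],[[0,0,0.006],[0,0,0]]]'
```

```text
time_s: 3.25
position: [0.4923, -0.3533, -0.0069]
tool_rot: [[1.0, 0.001, 0.0], [0.001, -1.0, -0.0], [0.0, 0.0, -1.0]]
ft_force: [0.0, 0.7, 2.5]
grip_width: -0.0001
gripper_force: 1.7
time_s: 3.55
position: [0.4923, -0.3534, -0.0079]
tool_rot: [[1.0, 0.001, 0.001], [0.001, -1.0, -0.001], [0.001, 0.001, -1.0]]
ft_force: [-4.8, 4.0, 18.1]
grip_width: 0.0001
gripper_force: 9.0
```

The button gave resistance and bottomed out at 18 N. Next is the turntable.

```bash
python3 -m handwheel '[[[0,0,-0.1],[0,0,0]],[[0,0,-0.2],[0,0,0]],[[0.02,-0.1,-0.2],[0,0,0]],[[0.04,-0.2,-0.2],[0,0,0]],[[0.07,-0.3,-0.2],[0,0,0]],[[0.1,-0.4,-0.2],[0,0,0]],[[0.12,-0.5,-0.2],[0,0,0]],[[0.144,-0.6,-0.2],[0,0,0]],[[0.144,-0.698,-0.2],[0,0,0]],[[0.144,-0.698,-0.2],[0,0,0]]]'; python3 -m handwheel '[[[0,0,0.05],[0,0,0]],[[0,0,0.1],[0,0,0]],[[0,0,0.15],[0,0,0]],[[0,0,0.15],[0,0,0]]]'
python3 - <<'E'
from h import *
w,_=get_image('wrist');t,_=get_image('top');save('w3',np.hstack([w[::1,120:520]]));cv2.imwrite('pics/t3.png',t[:,:,::-1])
E
```

```text
time_s: 4.55
position: [0.5634, 0.0007, 0.0899]
tool_rot: [[1.0, 0.006, -0.001], [0.006, -1.0, 0.001], [-0.001, -0.001, -1.0]]
ft_force: [-0.4, -0.9, 0.5]
grip_width: 0.0
gripper_force: 0.0
time_s: 4.95
position: [0.5621, -0.0042, 0.0123]
tool_rot: [[1.0, 0.0, -0.006], [0.0, -1.0, 0.001], [-0.006, -0.001, -1.0]]
ft_force: [0.3, 0.4, 0.3]
grip_width: 0.0001
gripper_force: 0.0
```

View pics/w3.png

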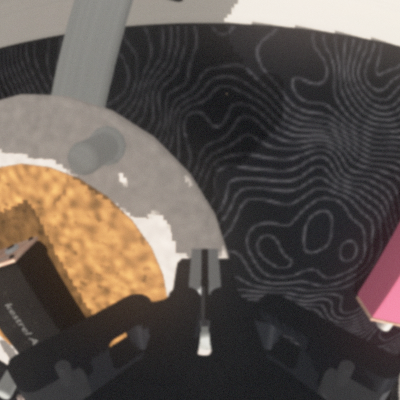

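Run:
```python
from h import *
w,d=get_image('wrist');z=.197-d+.0
print(observe()['position'])
for v in range(250,400,15):print(v,z[v,140:520:18].round(2))
```

```text
[ 0.56457017 -0.00458084  0.01614149]
250 [ 0.05  0.04  0.03  0.03  0.03  0.03  0.03  0.03  0.03  0.03  0.04  0.03
 -0.01 -0.01 -0.01 -0.01 -0.01 -0.01 -0.01 -0.01 -0.01  0.02]
265 [ 0.06  0.05  0.03  0.02  0.03  0.02  0.02  0.03  0.02  0.05  0.06  0.06
 -0.01 -0.01 -0.01 -0.01 -0.01 -0.01 -0.01 -0.01  0.    0.02]
280 [ 0.06  0.05  0.03  0.02  0.02  0.02  0.02  0.02  0.02  0.06  0.07  0.07
 -0.01 -0.01 -0.01 -0.01 -0.01 -0.01 -0.02 -0.02  0.01  0.02]
295 [ 0.05  0.05  0.04  0.02  0.02  0.02  0.02  0.08  0.02  0.08  0.07  0.08
  0.08 -0.02  0.08 -0.02 -0.02 -0.02 -0.02 -0.    0.01  0.02]
310 [ 0.05  0.05  0.04  0.03  0.01  0.09  0.09  0.09  0.09  0.09  0.08  0.09
  0.09  0.08  0.09  0.09  0.09 -0.02 -0.03 -0.    0.01  0.01]
325 [ 0.05  0.05  0.05  0.1   0.1   0.1   0.1   0.09  0.11  0.11  0.08  0.1
  0.1   0.11  0.09  0.1   0.1   0.1  -0.03 -0.03 -0.01  0.01]
340 [ 0.04  0.04  0.11  0.11  0.11  0.1   0.09  0.09  0.11  0.11  0.05  0.11
  0.11  0.11  0.09 -0.03  0.11  0.11  0.11  0.11 -0.04 -0.04]
355 [ 0.12  0.12  0.12  0.11  0.11  0.09  0.09  0.12  0.12  0.12  0.11  0.11
  0.12  0.12  0.09  0.09  0.11  0.11  0.12  0.12  0.12 -0.05]
370 [0.12 0.12 0.12 0.11 0.2  0.1  0.12 0.12 0.12 0.12 0.12 0.12 0.12 0.12
 0.12 0.1  0.1  0.11 0.12 0.12 0.12 0.13]
385 [ 0.13  0.12  0.12  0.12  0.11  0.12  0.12  0.13  0.13  0.12  0.12  0.12
  0.13  0.13  0.13  0.12  0.1   0.12  0.12  0.12  0.13 -0.03]
```

```bash
cat > arc.py <<'E'
import numpy as np,sys
c=np.array([.5345,.1001]);R=.107
p=lambda a:c+R*np.array([np.cos(np.radians(a)),np.sin(np.radians(a))])
# args: start angle (or x,y), then list of angles -> rows relative to the start
s=sys.argv[1];s=np.array(list(map(float,s.split(',')))) if ',' in s else p(float(s))
for a in sys.argv[2:]:
    d=(p(float(a))-s)/.5;print(a,'[%.3f,%.3f]'%(d[0],-d[1]),p(float(a)).round(4))
E
python3 arc.py .5645,-.0043 -78 -82 -86 -90 -94 -98 -102 -106 -109 -111
python3 arc.py -111 -112.5 -114 -115 -116 -116.5 -112
```

```text
-78 [-0.016,0.001] [ 0.5567 -0.0046]
-82 [-0.030,0.003] [ 0.5494 -0.0059]
-86 [-0.045,0.005] [ 0.542  -0.0066]
-90 [-0.060,0.005] [ 0.5345 -0.0069]
-94 [-0.075,0.005] [ 0.527  -0.0066]
-98 [-0.090,0.003] [ 0.5196 -0.0059]
-102 [-0.104,0.001] [ 0.5123 -0.0046]
-106 [-0.119,-0.003] [ 0.505  -0.0028]
-109 [-0.130,-0.006] [ 0.4997 -0.0011]
-111 [-0.137,-0.009] [4.962e-01 2.000e-04]
-112.5 [-0.005,-0.002] [0.4936 0.0012]
-114 [-0.010,-0.004] [0.491  0.0024]
-115 [-0.014,-0.006] [0.4893 0.0031]
-116 [-0.017,-0.007] [0.4876 0.0039]
-116.5 [-0.019,-0.008] [0.4868 0.0043]
-112 [-0.003,-0.001] [0.4944 0.0009]
```

```bash
python3 -m handwheel '[[[-0.016,0.001,0],[0,0,0]],[[-0.03,0.003,0],[0,0,0]],[[-0.045,0.005,0],[0,0,0]],[[-0.06,0.005,0],[0,0,0]],[[-0.075,0.005,0],[0,0,0]],[[-0.09,0.003,0],[0,0,0]],[[-0.104,0.001,0],[0,0,0]],[[-0.119,-0.003,0],[0,0,0]],[[-0.13,-0.006,0],[0,0,0]],[[-0.137,-0.009,0],[0,0,0]]]'
python3 - <<'E'
from meas import *
d=np.load('v0.npz')
for k in range(2):
    a,da=get_image('top');np.savez('v1.npz',a=a,da=da);c=np.array([.5345,.1001])
    print(observe()['position'],amp(a,da,c))
    for p in pegs(da,c):print(*p)
save('t4',a)
E
```

```text
time_s: 6.1
position: [0.4948, 0.0004, 0.0151]
tool_rot: [[1.0, 0.001, -0.0], [0.001, -1.0, -0.0], [-0.0, 0.0, -1.0]]
ft_force: [0.5, -0.2, -0.1]
grip_width: -0.0001
gripper_force: 0.3Traceback (most recent call last):
  File "<stdin>", line 5, in <module>
  File "meas.py", line 11, in amp
    n,l,s,ce=cv2.connectedComponentsWithStats(m); i=1+np.argmax(s[1:,4])
                                                      ~~~~~~~~~^^^^^^^^^
    return _wrapfunc(a, 'argmax', axis=axis, out=out, **kwds)
    return bound(*args, **kwds)
ValueError: attempt to get argmax of an empty sequence
```

```bash
cat > wr.py <<'E'
from h import *
np.set_printoptions(precision=4,suppress=True)
c=np.array([.5345,.1001]); LZ=-15.7; lens=c+.204*np.array([np.cos(np.radians(LZ)),np.sin(np.radians(LZ))])
def wcloud(p,d):
    K,R,t=map(np.array,(p['K'],p['R'],p['t']))
    v,u=np.mgrid[:400,:640];X=(u-K[0,2])/K[0,0];Y=(v-K[1,2])/K[1,1];r=np.hypot(X,Y)+1e-9
    s=np.tan(np.minimum(r,1.45))/r
    return (np.stack([X*s*d,Y*s*d,d],-1)-t)@R
def look(cam='wrist'):
    p=camera_params(cam);a,d=get_image(cam);o=observe()
    P=wcloud(p,d) if cam=='wrist' else cloud(cam,d)
    ok=d>0
    D=P[...,:2]-c;r=np.hypot(D[...,0],D[...,1]);z=P[...,2];tip=np.array(o['position'][:2])
    away=np.hypot(P[...,0]-tip[0],P[...,1]-tip[1])>.03 if o['position'][2]<.03 else True
    m=ok&(z>.045)&(z<.072)&(r>.088)&(r<.122)&away
    n,l,s,ce=cv2.connectedComponentsWithStats(m.astype(np.uint8))
    ang=[]
    for i in range(1,n):
        if s[i,4]>12:
            q=D[l==i].mean(0);ang.append(np.degrees(np.arctan2(q[1],q[0])));print('peg %d px r=%.3f ang=%.1f'%(s[i,4],np.hypot(*q),ang[-1]))
    if ang:
        w=np.exp(6j*np.radians(ang)).mean();print('peg phase mod 60: %.1f'%((np.degrees(np.angle(w))/6)%60))
    m=ok&(abs(z-.062)<.009)&(r<.075)&(a.max(2)<90)
    n,l,s,ce=cv2.connectedComponentsWithStats(m.astype(np.uint8))
    if n>1:
        i=1+np.argmax(s[1:,4]);Q=P[l==i][:,:2];R=cv2.minAreaRect((Q*1000).astype(np.float32));b=cv2.boxPoints(R)
        e=max(b[1]-b[0],b[2]-b[1],key=np.linalg.norm)
        print('amp',s[i,4],R,'long axis %.1f'%(np.degrees(np.arctan2(e[1],e[0]))%180))
    print('t',o['time_s'],o['position'])
    return a
E
python3 - <<'E'
from wr import *
a=look();look('scene');save('w5',a)
E
```

```text
peg 131 px r=0.099 ang=-3.9
peg 1001 px r=0.105 ang=-63.0
peg 685 px r=0.101 ang=55.6
peg 549 px r=0.100 ang=117.1
peg 48 px r=0.099 ang=176.2
peg phase mod 60: 56.4
amp 12547 ((520.8126220703125, 103.81705474853516), (47.45170211791992, 96.12041473388672), 77.8938217163086) long axis 167.9
t 6.2 [0.4949 0.0005 0.0151]
peg 46 px r=0.104 ang=59.5
peg 51 px r=0.108 ang=118.6
peg phase mod 60: 59.0
t 6.25 [0.4953 0.0004 0.0151]
```

View pics/w5.png

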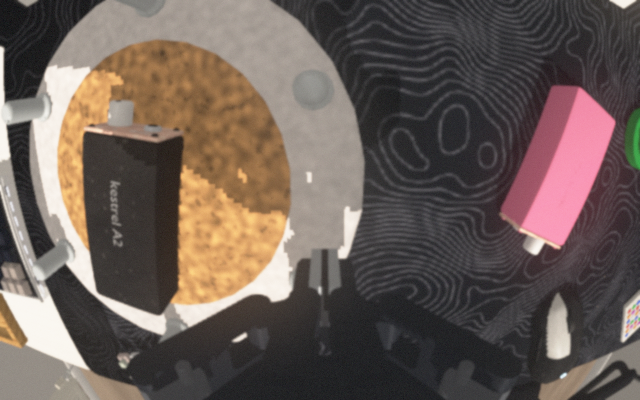

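The wrist view shows the knob end at (122,112) pointing towards the phone. The front azimuth is -12° against -15.8° needed, so the view is within tolerance. I'll back off and dwell.

```bash
python3 -m handwheel '[[[0.012,0.003,0],[0,0,0]],[[0.022,0.006,0],[0,0,0]],[[0.022,0.006,0],[0,0,0]],[[0.022,0.006,0],[0,0,0]],[[0.022,0.006,0],[0,0,0]],[[0.022,0.006,0],[0,0,0]],[[0.022,0.006,0],[0,0,0]],[[0.022,0.006,0],[0,0,0]],[[0.022,0.006,0],[0,0,0]],[[0.022,0.006,0],[0,0,0]]]'
python3 - <<'E'
from wr import *
look()
E
python3 -m handwheel '[[[0,0,0],[0,0,0]],[[0,0,0],[0,0,0]]]'
python3 arc.py .5072,-.0028 -109 -113 -117 -121 -125 -129 -133 -137 -141 -145
python3 arc.py -145 -149 -153 -157 -161 -165 -169 -173 -177 -181 -185
python3 arc.py -185 -188 -191 -194 -196.5 -199 -201 -202 -203 -204 -205
```

```text
time_s: 7.25
position: [0.5065, -0.0027, 0.0152]
tool_rot: [[1.0, 0.001, 0.0], [0.001, -1.0, -0.0], [0.0, 0.0, -1.0]]
ft_force: [0.0, -0.3, 0.1]
grip_width: 0.0
gripper_force: 0.0
peg 1053 px r=0.103 ang=-5.1
peg 1018 px r=0.106 ang=-62.9
peg 662 px r=0.101 ang=55.5
peg 516 px r=0.100 ang=116.9
peg phase mod 60: 56.1
amp 11281 ((520.9200439453125, 103.5000991821289), (47.410499572753906, 95.1402587890625), 78.02426147460938) long axis 168.0
t 7.3 [ 0.5064 -0.0027  0.0151]
time_s: 7.5
position: [0.5065, -0.0027, 0.0151]
tool_rot: [[1.0, 0.001, 0.0], [0.001, -1.0, -0.0], [0.0, 0.0, -1.0]]
ft_force: [-0.4, 0.8, 0.4]
grip_width: -0.0001
gripper_force: 0.0
-109 [-0.015,-0.003] [ 0.4997 -0.0011]
-113 [-0.029,-0.009] [0.4927 0.0016]
-117 [-0.043,-0.015] [0.4859 0.0048]
-121 [-0.056,-0.022] [0.4794 0.0084]
-125 [-0.068,-0.031] [0.4731 0.0125]
-129 [-0.080,-0.039] [0.4672 0.0169]
-133 [-0.091,-0.049] [0.4615 0.0218]
-137 [-0.102,-0.060] [0.4562 0.0271]
-141 [-0.112,-0.071] [0.4513 0.0328]
-145 [-0.121,-0.083] [0.4469 0.0387]
-149 [-0.008,-0.013] [0.4428 0.045 ]
-153 [-0.015,-0.026] [0.4392 0.0515]
-157 [-0.022,-0.039] [0.436  0.0583]
-161 [-0.027,-0.053] [0.4333 0.0653]
-165 [-0.031,-0.067] [0.4311 0.0724]
-169 [-0.035,-0.082] [0.4295 0.0797]
-173 [-0.037,-0.097] [0.4283 0.0871]
-177 [-0.038,-0.112] [0.4276 0.0945]
-181 [-0.039,-0.126] [0.4275 0.102 ]
-185 [-0.038,-0.141] [0.4279 0.1094]
-188 [0.001,-0.011] [0.4285 0.115 ]
-191 [0.003,-0.022] [0.4295 0.1205]
-194 [0.006,-0.033] [0.4307 0.126 ]
-196.5 [0.008,-0.042] [0.4319 0.1305]
-199 [0.011,-0.051] [0.4333 0.1349]
-201 [0.013,-0.058] [0.4346 0.1384]
-202 [0.015,-0.062] [0.4353 0.1402]
-203 [0.016,-0.065] [0.436  0.1419]
-204 [0.018,-0.068] [0.4368 0.1436]
-205 [0.019,-0.072] [0.4375 0.1453]
```

```bash
python3 -m handwheel '[[[-0.015,-0.003,0],[0,0,0]],[[-0.029,-0.009,0],[0,0,0]],[[-0.043,-0.015,0],[0,0,0]],[[-0.056,-0.022,0],[0,0,0]],[[-0.068,-0.031,0],[0,0,0]],[[-0.08,-0.039,0],[0,0,0]],[[-0.091,-0.049,0],[0,0,0]],[[-0.102,-0.06,0],[0,0,0]],[[-0.112,-0.071,0],[0,0,0]],[[-0.121,-0.083,0],[0,0,0]]]'
python3 -m handwheel '[[[-0.008,-0.013,0],[0,0,0]],[[-0.015,-0.026,0],[0,0,0]],[[-0.022,-0.039,0],[0,0,0]],[[-0.027,-0.053,0],[0,0,0]],[[-0.031,-0.067,0],[0,0,0]],[[-0.035,-0.082,0],[0,0,0]],[[-0.037,-0.097,0],[0,0,0]],[[-0.038,-0.112,0],[0,0,0]],[[-0.039,-0.126,0],[0,0,0]],[[-0.038,-0.141,0],[0,0,0]]]'
python3 -m handwheel '[[[0.001,-0.011,0],[0,0,0]],[[0.003,-0.02,0],[0,0,0]],[[0.005,-0.028,0],[0,0,0]],[[0.006,-0.034,0],[0,0,0]],[[0.007,-0.038,0],[0,0,0]]]'
python3 - <<'E'
from wr import *
look()
E
```

```text
time_s: 8.5
position: [0.4453, 0.0392, 0.0151]
tool_rot: [[1.0, 0.001, -0.0], [0.001, -1.0, -0.0], [-0.0, 0.0, -1.0]]
ft_force: [0.2, -0.3, 0.3]
grip_width: -0.0004
gripper_force: 0.3
time_s: 9.5
position: [0.4268, 0.1098, 0.0151]
tool_rot: [[1.0, 0.001, -0.0], [0.001, -1.0, -0.0], [-0.0, 0.0, -1.0]]
ft_force: [0.7, -1.7, 0.6]
grip_width: 0.0
gripper_force: 0.5
time_s: 10.0
position: [0.4304, 0.1284, 0.0151]
tool_rot: [[1.0, 0.001, -0.0], [0.001, -1.0, -0.0], [-0.0, 0.0, -1.0]]
ft_force: [-0.7, -0.1, -0.5]
grip_width: 0.0001
gripper_force: 0.3
peg 1195 px r=0.102 ang=93.3
peg 932 px r=0.101 ang=-87.1
peg 995 px r=0.101 ang=-147.4
peg phase mod 60: 32.9
amp 23093 ((537.8995361328125, 115.56988525390625), (96.40397644042969, 47.12639617919922), 84.76028442382812) long axis 84.8
t 10.05 [0.4304 0.1286 0.0151]
```

```bash
python3 arc.py -195.5 -198 -200.5 -203 -205 -206.5 -207.5
```

```text
-198 [0.003,-0.009] [0.4327 0.1332]
-200.5 [0.006,-0.018] [0.4343 0.1376]
-203 [0.009,-0.026] [0.436  0.1419]
-205 [0.012,-0.033] [0.4375 0.1453]
-206.5 [0.015,-0.038] [0.4387 0.1478]
-207.5 [0.016,-0.042] [0.4396 0.1495]
```

Then back off (reverse along the arc) and dwell.

```bash
python3 -m handwheel '[[[0.003,-0.009,0],[0,0,0]],[[0.006,-0.018,0],[0,0,0]],[[0.009,-0.026,0],[0,0,0]],[[0.012,-0.033,0],[0,0,0]],[[0.014,-0.037,0],[0,0,0]],[[0.015,-0.039,0],[0,0,0]],[[0.015,-0.039,0],[0,0,0]],[[0.005,-0.016,0],[0,0,0]],[[0.005,-0.016,0],[0,0,0]],[[0.005,-0.016,0],[0,0,0]]]'
python3 - <<'E'
from wr import *
look()
E
```

```text
time_s: 11.05
position: [0.4327, 0.1358, 0.0152]
tool_rot: [[1.0, -0.0, 0.0], [-0.0, -1.0, 0.0], [0.0, -0.0, -1.0]]
ft_force: [0.7, 0.8, 1.2]
grip_width: -0.0001
gripper_force: 0.0
peg 1218 px r=0.102 ang=83.1
peg 893 px r=0.101 ang=-97.4
peg 946 px r=0.102 ang=141.7
peg 991 px r=0.101 ang=-157.8
peg phase mod 60: 22.4
amp 21906 ((540.9864501953125, 114.76963806152344), (96.85208892822266, 47.40034484863281), 73.65727233886719) long axis 73.7
t 11.1 [0.4329 0.136  0.0152]
```

```bash
python3 -m handwheel '[[[0,0,-0.04],[0,0,0]],[[0,0,-0.1],[0,0,0]],[[0,0,-0.14],[0,0,0]],[[0,0,-0.14],[0,0,0]],[[0,0.08,-0.14],[0,0,0]],[[0.05,0.15,-0.14],[0,0,0]],[[0.12,0.21,-0.14],[0,0,0]],[[0.19,0.26,-0.14],[0,0,0]],[[0.242,0.283,-0.14],[0,0,0]],[[0.242,0.283,-0.14],[0,0,0]]]'
python3 -m handwheel '[[[0,0,0],[0,0,0]],[[0,0,0.05],[0,0,0]],[[0,0,0.1],[0,0,0]],[[0,0,0.14],[0,0,0]],[[0,0,0.14],[0,0,0]]]'
python3 - <<'E'
from wr import *
look()
E
python3 arc.py .555,-.005 -83 -87 -91 -95 -99 -103 -107 -111 -115 -119
python3 arc.py -119 -123 -127 -131 -135 -139 -143 -147 -151 -155 -158
python3 arc.py -158 -161 -164 -167 -169.5 -171.5 -173 -174 -175
```

```text
time_s: 12.1
position: [0.5562, -0.0071, 0.0836]
tool_rot: [[1.0, -0.001, 0.0], [-0.001, -1.0, -0.0], [0.0, 0.0, -1.0]]
ft_force: [-0.2, -0.1, 0.9]
grip_width: -0.0003
gripper_force: 0.0
time_s: 12.6
position: [0.5513, -0.004, 0.0128]
tool_rot: [[1.0, 0.001, -0.006], [0.002, -1.0, 0.001], [-0.006, -0.001, -1.0]]
ft_force: [0.0, -0.2, 0.8]
grip_width: 0.0
gripper_force: 0.0
peg 888 px r=0.104 ang=20.4
peg 1259 px r=0.107 ang=-37.9
peg 523 px r=0.101 ang=81.3
peg 78 px r=0.105 ang=-98.3
peg 438 px r=0.100 ang=143.1
peg phase mod 60: 21.7
amp 9105 ((542.6611328125, 113.01458740234375), (97.2506332397461, 47.80331802368164), 74.13035583496094) long axis 74.1
t 12.65 [ 0.5524 -0.0043  0.0144]
-83 [-0.015,0.002] [ 0.5475 -0.0061]
-87 [-0.030,0.004] [ 0.5401 -0.0068]
-91 [-0.045,0.004] [ 0.5326 -0.0069]
-95 [-0.060,0.003] [ 0.5252 -0.0065]
-99 [-0.074,0.001] [ 0.5178 -0.0056]
-103 [-0.089,-0.002] [ 0.5104 -0.0042]
-107 [-0.104,-0.006] [ 0.5032 -0.0022]
-111 [-0.118,-0.010] [4.962e-01 2.000e-04]
-115 [-0.131,-0.016] [0.4893 0.0031]
-119 [-0.145,-0.023] [0.4826 0.0065]
-123 [-0.013,-0.008] [0.4762 0.0104]
-127 [-0.025,-0.016] [0.4701 0.0146]
-131 [-0.037,-0.026] [0.4643 0.0193]
-135 [-0.048,-0.036] [0.4588 0.0244]
-139 [-0.058,-0.047] [0.4537 0.0299]
-143 [-0.067,-0.058] [0.449  0.0357]
-147 [-0.076,-0.071] [0.4448 0.0418]
-151 [-0.083,-0.083] [0.4409 0.0482]
-155 [-0.090,-0.097] [0.4375 0.0549]
-158 [-0.095,-0.107] [0.4353 0.06  ]
-161 [-0.004,-0.010] [0.4333 0.0653]
-164 [-0.007,-0.021] [0.4316 0.0706]
-167 [-0.010,-0.032] [0.4302 0.076 ]
-169.5 [-0.012,-0.041] [0.4293 0.0806]
-171.5 [-0.013,-0.049] [0.4287 0.0843]
-173 [-0.014,-0.054] [0.4283 0.0871]
-174 [-0.014,-0.058] [0.4281 0.0889]
-175 [-0.015,-0.062] [0.4279 0.0908]
```

```bash
python3 -m handwheel '[[[-0.015,0.002,0],[0,0,0]],[[-0.03,0.004,0],[0,0,0]],[[-0.045,0.004,0],[0,0,0]],[[-0.06,0.003,0],[0,0,0]],[[-0.074,0.001,0],[0,0,0]],[[-0.089,-0.002,0],[0,0,0]],[[-0.104,-0.006,0],[0,0,0]],[[-0.118,-0.01,0],[0,0,0]],[[-0.131,-0.016,0],[0,0,0]],[[-0.145,-0.023,0],[0,0,0]]]'
python3 -m handwheel '[[[-0.013,-0.008,0],[0,0,0]],[[-0.025,-0.016,0],[0,0,0]],[[-0.037,-0.026,0],[0,0,0]],[[-0.048,-0.036,0],[0,0,0]],[[-0.058,-0.047,0],[0,0,0]],[[-0.067,-0.058,0],[0,0,0]],[[-0.076,-0.071,0],[0,0,0]],[[-0.083,-0.083,0],[0,0,0]],[[-0.09,-0.097,0],[0,0,0]],[[-0.095,-0.107,0],[0,0,0]]]'
python3 -m handwheel '[[[-0.004,-0.01,0],[0,0,0]],[[-0.007,-0.021,0],[0,0,0]],[[-0.009,-0.03,0],[0,0,0]],[[-0.011,-0.037,0],[0,0,0]],[[-0.012,-0.042,0],[0,0,0]],[[-0.013,-0.046,0],[0,0,0]]]'
python3 - <<'E'
from wr import *
look()
E
```

```text
time_s: 13.65
position: [0.4811, 0.0065, 0.0151]
tool_rot: [[1.0, 0.001, 0.0], [0.001, -1.0, 0.0], [0.0, -0.0, -1.0]]
ft_force: [2.9, 3.4, -0.1]
grip_width: -0.0001
gripper_force: 1.5
time_s: 14.65
position: [0.4335, 0.0604, 0.0151]
tool_rot: [[1.0, 0.001, -0.0], [0.001, -1.0, 0.0], [-0.0, -0.0, -1.0]]
ft_force: [0.2, -0.3, -0.1]
grip_width: 0.0
gripper_force: 0.3
time_s: 15.25
position: [0.4274, 0.0829, 0.0151]
tool_rot: [[1.0, 0.001, 0.0], [0.001, -1.0, -0.0], [0.0, 0.0, -1.0]]
ft_force: [0.4, -1.4, -0.1]
grip_width: -0.0
gripper_force: 0.3
peg 1015 px r=0.101 ang=118.4
peg 1136 px r=0.102 ang=-122.1
peg phase mod 60: 58.2
amp 14979 ((528.5663452148438, 98.95963287353516), (48.128623962402344, 55.288387298583984), 79.11642456054688) long axis 169.1
t 15.3 [0.4272 0.0831 0.0151]
```

```bash
python3 -m handwheel '[[[-0.001,-0.008,0],[0,0,0]],[[-0.001,-0.013,0],[0,0,0]],[[-0.001,-0.016,0],[0,0,0]],[[-0.001,-0.016,0],[0,0,0]],[[-0.001,0.008,0],[0,0,0]],[[-0.001,0.008,0],[0,0,0]],[[0,0.008,-0.05],[0,0,0]],[[0,0.008,-0.1],[0,0,0]],[[0,0.008,-0.14],[0,0,0]],[[0,0.008,-0.14],[0,0,0]]]'
python3 - <<'E'
from wr import *
look()
E
```

```text
time_s: 16.3
position: [0.4286, 0.0784, 0.0871]
tool_rot: [[1.0, 0.0, 0.005], [0.0, -1.0, -0.0], [0.005, 0.0, -1.0]]
ft_force: [0.2, -0.4, -0.2]
grip_width: 0.0003
gripper_force: 0.0
peg 39 px r=0.101 ang=56.0
peg 497 px r=0.102 ang=-67.0
peg 475 px r=0.101 ang=113.8
peg 487 px r=0.103 ang=-126.5
peg 478 px r=0.102 ang=174.0
peg phase mod 60: 54.0
amp 9075 ((542.0200805664062, 95.55839538574219), (48.221214294433594, 82.72579193115234), 75.02572631835938) long axis 165.0
t 16.35 [0.4278 0.0784 0.0857]
```

```bash
python3 -m handwheel '[[[0,0,0],[0,0,0]],[[0,0,0],[0,0,0]],[[0,0,0],[0,0,0]],[[0.05,0.08,0],[0,0,0]],[[0.11,0.13,0],[0,0,0]],[[0.143,0.161,0],[0,0,0]],[[0.143,0.161,0],[0,0,0]],[[0.143,0.161,0.06],[0,0,0]],[[0.143,0.161,0.14],[0,0,0]],[[0.143,0.161,0.14],[0,0,0]]]'
python3 - <<'E'
from wr import *
look()
E
python3 arc.py .5005,-.0014 -112 -116 -120 -124 -128 -132 -136 -140 -144 -148
python3 arc.py -148 -152 -156 -160 -164 -168 -172 -176 -180 -184 -187
python3 arc.py -187 -190 -193 -195.5 -198 -200 -202 -203 -204
```

```text
time_s: 17.35
position: [0.4955, -0.0005, 0.0115]
tool_rot: [[1.0, 0.001, -0.009], [0.001, -1.0, 0.002], [-0.009, -0.002, -1.0]]
ft_force: [-0.0, -0.6, 0.7]
grip_width: -0.0001
gripper_force: 0.0
peg 110 px r=0.099 ang=-7.7
peg 1093 px r=0.105 ang=-66.5
peg 684 px r=0.101 ang=51.8
peg 558 px r=0.100 ang=113.3
peg 115 px r=0.099 ang=173.1
peg phase mod 60: 52.8
amp 16482 ((549.49462890625, 92.59173583984375), (48.73579788208008, 97.16668701171875), 73.8423843383789) long axis 163.8
t 17.4 [ 0.4972 -0.0009  0.0139]
-112 [-0.012,-0.005] [0.4944 0.0009]
-116 [-0.026,-0.011] [0.4876 0.0039]
-120 [-0.039,-0.018] [0.481  0.0074]
-124 [-0.052,-0.026] [0.4747 0.0114]
-128 [-0.064,-0.034] [0.4686 0.0158]
-132 [-0.075,-0.044] [0.4629 0.0206]
-136 [-0.086,-0.054] [0.4575 0.0258]
-140 [-0.096,-0.065] [0.4525 0.0313]
-144 [-0.105,-0.077] [0.4479 0.0372]
-148 [-0.113,-0.090] [0.4438 0.0434]
-152 [-0.007,-0.013] [0.44   0.0499]
-156 [-0.014,-0.026] [0.4368 0.0566]
-160 [-0.020,-0.040] [0.434  0.0635]
-164 [-0.024,-0.054] [0.4316 0.0706]
-168 [-0.028,-0.069] [0.4298 0.0779]
-172 [-0.030,-0.084] [0.4285 0.0852]
-176 [-0.032,-0.098] [0.4278 0.0926]
-180 [-0.033,-0.113] [0.4275 0.1001]
-184 [-0.032,-0.128] [0.4278 0.1076]
-187 [-0.031,-0.139] [0.4283 0.1131]
-190 [0.002,-0.011] [0.4291 0.1187]
-193 [0.004,-0.022] [0.4302 0.1242]
-195.5 [0.006,-0.031] [0.4314 0.1287]
-198 [0.009,-0.040] [0.4327 0.1332]
-200 [0.011,-0.047] [0.434  0.1367]
-202 [0.014,-0.054] [0.4353 0.1402]
-203 [0.015,-0.058] [0.436  0.1419]
-204 [0.017,-0.061] [0.4368 0.1436]
```

```bash
python3 -m handwheel '[[[-0.012,-0.005,0],[0,0,0]],[[-0.026,-0.011,0],[0,0,0]],[[-0.039,-0.018,0],[0,0,0]],[[-0.052,-0.026,0],[0,0,0]],[[-0.064,-0.034,0],[0,0,0]],[[-0.075,-0.044,0],[0,0,0]],[[-0.086,-0.054,0],[0,0,0]],[[-0.096,-0.065,0],[0,0,0]],[[-0.105,-0.077,0],[0,0,0]],[[-0.113,-0.09,0],[0,0,0]]]'
python3 -m handwheel '[[[-0.007,-0.013,0],[0,0,0]],[[-0.014,-0.026,0],[0,0,0]],[[-0.02,-0.04,0],[0,0,0]],[[-0.024,-0.054,0],[0,0,0]],[[-0.028,-0.069,0],[0,0,0]],[[-0.03,-0.084,0],[0,0,0]],[[-0.032,-0.098,0],[0,0,0]],[[-0.033,-0.113,0],[0,0,0]],[[-0.032,-0.128,0],[0,0,0]],[[-0.031,-0.139,0],[0,0,0]]]'
python3 -m handwheel '[[[0.002,-0.011,0],[0,0,0]],[[0.004,-0.022,0],[0,0,0]],[[0.006,-0.031,0],[0,0,0]],[[0.008,-0.038,0],[0,0,0]],[[0.01,-0.043,0],[0,0,0]],[[0.011,-0.046,0],[0,0,0]]]'
python3 - <<'E'
from wr import *
look()
E
```

```text
time_s: 18.4
position: [0.4419, 0.0437, 0.0151]
tool_rot: [[1.0, 0.001, -0.0], [0.001, -1.0, -0.0], [-0.0, 0.0, -1.0]]
ft_force: [0.7, -0.4, 0.6]
grip_width: -0.0001
gripper_force: 0.3
time_s: 19.4
position: [0.4269, 0.1134, 0.0151]
tool_rot: [[1.0, 0.001, -0.0], [0.001, -1.0, 0.0], [-0.0, -0.0, -1.0]]
ft_force: [0.7, -1.1, -0.8]
grip_width: 0.0
gripper_force: 0.4
time_s: 20.0
position: [0.4324, 0.1359, 0.0151]
tool_rot: [[1.0, 0.001, -0.0], [0.001, -1.0, 0.0], [-0.0, -0.0, -1.0]]
ft_force: [-0.2, -0.8, 0.3]
grip_width: -0.0
gripper_force: 0.3
peg 1226 px r=0.102 ang=89.5
peg 894 px r=0.101 ang=-90.9
peg 979 px r=0.101 ang=-151.3
peg phase mod 60: 29.1
amp 22479 ((530.0428466796875, 85.92504119873047), (96.20801544189453, 47.72502899169922), 80.08350372314453) long axis 80.1
t 20.05 [0.4324 0.136  0.0151]
```

```bash
python3 -m handwheel '[[[0.002,-0.006,0],[0,0,0]],[[0.004,-0.011,0],[0,0,0]],[[0.005,-0.014,0],[0,0,0]],[[0.005,-0.014,0],[0,0,0]],[[-0.005,0.01,0],[0,0,0]],[[-0.005,0.01,0],[0,0,0]],[[-0.005,0.01,-0.05],[0,0,0]],[[-0.005,0.01,-0.15],[0,0,0]],[[-0.005,0.01,-0.25],[0,0,0]],[[-0.005,0.01,-0.25],[0,0,0]]]'
python3 - <<'E'
from wr import *
a=look();save('w9',a)
E
python3 -m handwheel '[[[0,0,0],[0,0,0]],[[0,0,0],[0,0,0]],[[0,0,0],[0,0,0]],[[0,0,0],[0,0,0]],[[0,0,0],[0,0,0]],[[0,0,0],[0,0,0]]]'
```

```text
time_s: 21.05
position: [0.4325, 0.1306, 0.1456]
tool_rot: [[1.0, 0.0, 0.011], [0.0, -1.0, 0.0], [0.011, -0.0, -1.0]]
ft_force: [-0.4, 0.1, 0.3]
grip_width: -0.0001
gripper_force: 0.0
peg 291 px r=0.103 ang=85.8
peg 293 px r=0.102 ang=-94.4
peg 273 px r=0.103 ang=145.4
peg 290 px r=0.102 ang=-154.6
peg phase mod 60: 25.6
amp 6093 ((528.7846069335938, 86.28469848632812), (94.97465515136719, 47.25288391113281), 76.31880950927734) long axis 76.3
t 21.1 [0.4311 0.1305 0.1427]
time_s: 21.7
position: [0.4298, 0.1307, 0.1399]
tool_rot: [[1.0, 0.001, -0.0], [0.001, -1.0, -0.0], [-0.0, 0.0, -1.0]]
ft_force: [0.5, -0.1, -0.1]
grip_width: 0.0004
gripper_force: 0.0
```

View pics/w9.png

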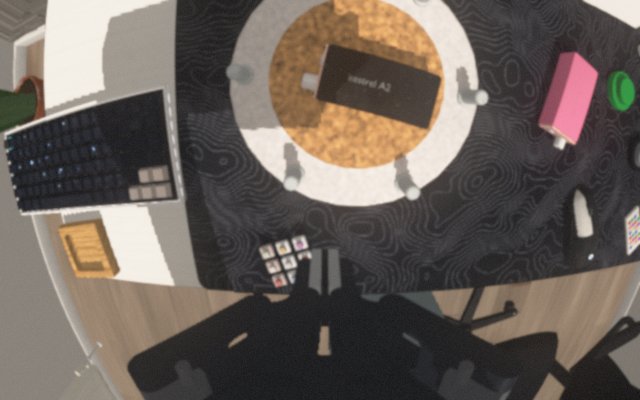

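The wrist view shows the amp centred on the platter, with its knob (310,80) to the left and its +y side square to the phone. The hand is clear and the dwell is over 0.7 s.

```bash
python3 -m handwheel '[[[0,0,0],[0,0,0]],[[0,0,0],[0,0,0]],[[0,0,0],[0,0,0]],[[0,0,0],[0,0,0]]]' >/dev/null; python3 -c "
from rig import close_job;print(close_job())"
```

```text
the job is handed in; nothing more can be done
None
```

I pressed the record button, showed the phone all four sides in order with a hands-off pause of about a second at each, and handed the job in at about 22 s with the amp's last side facing the phone; no verdict came back.

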